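Close up the access panel of a meter test case

ROBOT

A 7-joint arm with a two-finger parallel gripper is mounted at the origin on the work surface. World frame = base frame: x ahead of the robot, y to its left, z up, the work surface at z = 0. Lengths are in mm, angles in degrees, forces in N, time in s.
With the tool pointing down it reaches from about 375 to 925 mm from the base axis. Payload 3.1 kg.
Tool frame: the origin (TCP) lies midway between the tips of the shut fingers; the grasp point (between the pads) lies 19 mm behind it; z points along the fingers, y is the direction in which the jaws open and shut (so a half turn about z gives the same grasp; the last joint's range is limited). The gripper opens to 85 mm and grips with 20 to 120 N. Pads are 22 mm wide; open, the fingers measure 114 mm over their backs; the gripper's body (76 mm by 85 mm) begins 54 mm behind the grasp point. The pads swing forward as they close: fully open they stand 13 mm farther back than shut.
Start: joints at [61.146, 21.939, 2.515, 91.553, -1.026, 66.532, -2.859], TCP at [256.609, -597.205, 201.369] pointing down, gripper open.
Joint ranges: [-149.38, 149.38], [-23.57, 123.04], [-84.95, 90], [0, 143.3], [-89.99, 269.99], [3.08, 112.72], [-163.45, 163.45]. Speed limits (degrees/s): [159.86, 159.86, 180, 180, 180, 180, 180].

INTERFACE

Orientations are given as a 3x3 rotation matrix whose columns are the frame's x, y, z axes.
In Python, from rig import bot gives the robot as it stands.
- The arm moves only by the tool play_rows, never from a script. Its argument "commands" is a list that holds one entry, the list of rows, each a list of 5 numbers: the shift along the tool's x, y, z in mm, then the turn about the tool's z in degrees, then the opening, from 0 (shut) to 1 (fully open). A call has 1 to 20 rows; each row is the pose to reach, as a shift and turn from the pose commanded when the call began, along the tool's axes at that moment; what a row does not reach only later rows make up. A row lasts 1/8 s, in which the tool goes at most 62.5 mm and 10.7 degrees, less where a joint would pass 70% of its speed; a pose out of reach is approached as far as the arm can. A call with a gripper value outside its range is refused whole. The fingers move at their own pace and stop on an object; "force" is the grip in N (left out, the last holds). Time passes only in rows, so rows that repeat a pose let the fingers close. It gives the time, the measured TCP pose, the force and the opening at its end, in the units of the state.
- bot.get_state(): the state, without advancing time (a new reading comes with each control period).
- bot.grab_frame(name): name is "scene" or "top" or "wrist"; returns a dict with "frame" (480x640x3 uint8, red, green, blue), "z_map" (480x640 float32, mm along the optical axis (not along the pixel's ray), 0 where there is no reading), "K" (3x3 intrinsics, pixels), "dist" ([k1, k2, p1, p2, k3] as OpenCV has them; the pictures are not rectified), "world_to_cam" (4x4, takes a point from world to camera coordinates). Camera axes: x right, y up, looking along -z (the intrinsics and any distortion apply to the point x, -y, -z); pixel columns grow to the right and rows downward; lengths in mm; the calibration is good to about 2 mm. A picture is of the moment at which its call begins.
- bot.hand_in(): hands the job in, once; it reports no verdict.
Trained networks look in a picture, given as the dict that the camera call returned (one of the last four; its "shot" number tells which), for a name from the list of things; names that differ only in an ending like _2 or _b are one class to them, and where a whole thing is asked for, a point or a joint stands for the part that bears it (a point fixed in the world has none). Each returns a list of dicts, best first, with "p" (0 to 1); they miss things now and then, are a little off and sometimes report something else, mostly with a low value. They report only what shows in the picture. A call takes as long as a camera call.
- bot.silhouettes(label, picture): "region" (480x640 bool, what is visible of it) and "box" ([left, top, width, height] in pixels, round what is visible of it).
The state is a dict: "time_s": time; "joint_pos": joint angles; "joint_vel": joint speeds; "joint_torque": joint torques, N m; "ee_pos": TCP position; "orientation": TCP orientation; "contact_force": force on the tool from outside, world axes, zero at the start; "wrist_torque": the same for the moment, N m; "grip_width": finger opening in mm.
Only numpy, scipy, OpenCV 4.12 (cv2) and the standard library are available. Lean on these libraries where they do the work, as an engineer would, in place of code of your own. Each camera call takes 0.05 s, during which the arm holds its last target.

TASK

Lift the lid of the grey instrument case open until it leans back on its stop, then turn the winged quarter-turn fastener on the steel panel inside until its slot lines up with the two index ribs. Then press the panel down until it is fully home against its frame and finish while holding it pressed there, with the fastener still aligned, the lid still open and the other things on the bench left where they are.

Things in the scene. Friction and masses are not known exactly. Their poses are not given: they have to be found in the camera images.
- case: Grey open-topped instrument case fixed to the bench, 180 mm (its x) by 260 mm (y) by 85 mm high, 5 mm walls; its +x points away from the robot, yaw varies. Origin: centre of its underside. Inside, an aluminium frame (top at 30 mm) lies round an opening covered by a sprung steel panel; white terminals up to 45 mm high stand along its +y wall.
- lid (a joint): The case's lid: grey rim 7 mm thick with a clear window, about 0.3 kg, hinged along the case's far (+x) upper edge, opens up and away from the robot. 0 = shut, 1.9 rad = leaning back on its stop. Let go below about 1.4 rad it falls shut; past about 1.7 rad it falls back by itself onto the stop and stays there.
- lid_knob (a point): Grip point of the black block handle standing on the lid near its front edge: 16 mm (lid's x) by 22 mm (y), 36 mm tall, on a 26 x 30 x 6 mm foot. The point is 24 mm above the lid's top face, 12 mm below the block's top; lid shut, it is 150 mm in front of the hinge axis and 31 mm above it. Held by its y sides it can turn between the fingers as the lid swings. Moves with the lid.
- lid_hinge (a point): Middle of the lid's hinge axis (which runs along the case's y), on the far upper edge of the case, 85.5 mm above the bench and 90 mm from the case's centre.
- fastener (a joint): Quarter-turn fastener on the panel: angle of its wing in rad, 0 = slot aligned with the two index ribs (along the case's x axis), positive = counter-clockwise seen from above. It starts at 0.8 to 1.4, so turn it clockwise. Range -0.35 to 1.65, no click or stop at aligned, light friction (0.05 N m); it stays where it is left.
- wing (a point): Middle of the fastener's wing: an upright dark steel bar 40 mm long (this point's own x axis), 12 mm wide, 22 mm tall, with a narrow black slot along its top, on a round foot 38 mm wide and 4 mm high. The point is on the turning axis, 15 mm above the panel's top face, 11 mm below the wing's top, 40 mm to the -y side of the case's centre. Moves with the panel.
- rib (a point): Top of the front one of the two index ribs moulded on the panel, small dark bars 12 mm (case's x) by 4 mm by 4 mm, 34 mm in front of and 34 mm behind the fastener's axis, in line with the aligned slot. Moves with the panel.
- panel (a joint): How far the panel is pressed down, in m: 0 = held up off the frame by springs, 0.007 = fully home against the frame. About 4 N moves it, about 10 N brings it home; it springs back up when let go.
- panel_pad (a point): Middle of the bare pressing area on the steel panel's top face (panel 120 mm in the case's x, 180 mm in y, 5 mm thick, centred in the case), 40 mm to the +y side of the case's centre; bare panel 40 mm or more all round. 42 mm above the bench with the panel up, 35 mm with it home. Moves with the panel.
- meter_a: Bystander: black electricity meter, 105 x 62 x 45 mm, lying beside the case. Origin: centre of its underside.
- meter_b: Bystander: white electricity meter, 105 x 62 x 45 mm, lying beside the case. Origin: centre of its underside.
- driver: Bystander: black-handled screwdriver, 200 mm long, lying to the right of the case beyond a meter. Origin: centre of its underside.
- terminals: Bystander: white terminal strip, 26 x 80 x 21 mm, lying between the robot and the case. Origin: centre of its underside.
- breaker: Bystander: white circuit breaker, 70 x 18 x 72 mm, standing to the left of the case beyond a meter. Origin: centre of its underside.

How it is judged:
By the outcome, as a careful person would: the job done as asked, in the order asked, and still so for the second after the job is handed in, while the arm keeps its last pose, push and grip.
It also fails if it takes over 56 s, if anything falls off the work surface, if the arm or the gripper's body presses on something with over 40 N, if the wrist force passes 120 N, or if a joint passes its speed limit or range.

## Working session

There is one attempt and no reset: what is moved stays moved. The work goes in short steps, Python scripts to look and compute and a tool call to move; the robot and the scene stay as the last step left them, time stands still between calls to the robot, and variables do not carry over. Pictures are saved under pics/ and viewed, and the job is handed in when it is done.

Besides the shell and the picture viewer there is one more tool, called after "Request:" in YAML: its name, and indented under it one key for each argument. play_rows: Moves the arm, as the interface text tells. Its arguments: {"type":"object","properties":{"commands":{"type":"array","items":{"type":"array","items":{"type":"array","items":{"type":"number"}}}},"force":{"type":"number"}},"required":["commands"]}

```bash
ls; mkdir -p pics; cat > h.py <<'E'
import numpy as np, cv2
from rig import bot
def save(d,n):
    cv2.imwrite('pics/'+n,cv2.cvtColor(d['frame'],cv2.COLOR_RGB2BGR))
def p2w(d,u,v,z=None):
    zz=d['z_map'][int(v),int(u)] if z is None else z
    n=cv2.undistortPoints(np.array([[[u,v]]],float),d['K'],np.array(d['dist'],float))[0,0]
    c=np.array([n[0]*zz,-n[1]*zz,-zz,1])
    return (np.linalg.inv(d['world_to_cam'])@c)[:3]
def plane(d,u,v,h):
    # intersect pixel ray with world z=h
    a=p2w(d,u,v,100.);b=p2w(d,u,v,1000.)
    return a+(b-a)*(h-a[2])/(b[2]-a[2])
def w2p(d,P):
    c=d['world_to_cam']@np.append(P,1); 
    q=np.array([[c[0],-c[1],-c[2]]])
    return cv2.projectPoints(q,np.zeros(3),np.zeros(3),d['K'],np.array(d['dist'],float))[0].ravel()
E
python3 - <<'E'
from h import *
for n in ['scene','top','wrist']:
    d=bot.grab_frame(n); save(d,n+'0.png')
s=bot.get_state(); print(s)
E
```

```text
pics
{'time_s': 0.15, 'joint_pos': array([61.14562367, 21.97972546,  2.5140616 , 91.62709526, -1.02502993,
       66.53002631, -2.85774892]), 'joint_vel': array([ 0.13780343, -0.0110429 ,  0.01803473, -0.30076481, -0.03024545,
        0.01344273,  0.05687353]), 'joint_torque': array([ 2.04822369e-03, -4.34052837e+01,  1.02703080e+00, -2.49979806e+01,
        1.08646709e-02,  7.23991121e-03, -1.18242849e-05]), 'ee_pos': array([ 256.26399483, -596.50725832,  200.30357825]), 'orientation': array([[ 9.18757140e-01,  3.94822126e-01, -8.98593736e-04],
       [ 3.94823130e-01, -9.18755420e-01,  1.78184055e-03],
       [-1.22077792e-04, -1.99186432e-03, -9.99998009e-01]]), 'contact_force': array([ 0.12563784,  0.49561974, -0.14195224]), 'wrist_torque': array([-0.008783  ,  0.02934639,  0.00402838]), 'grip_width': 85.53303753008443}
```

View pics/scene0.png

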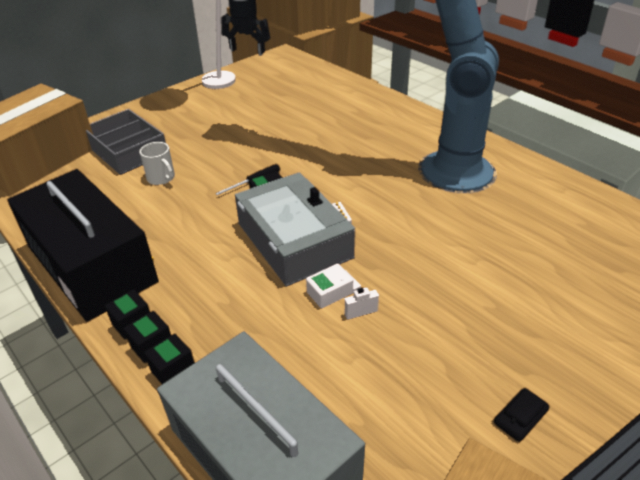

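View pics/top0.png

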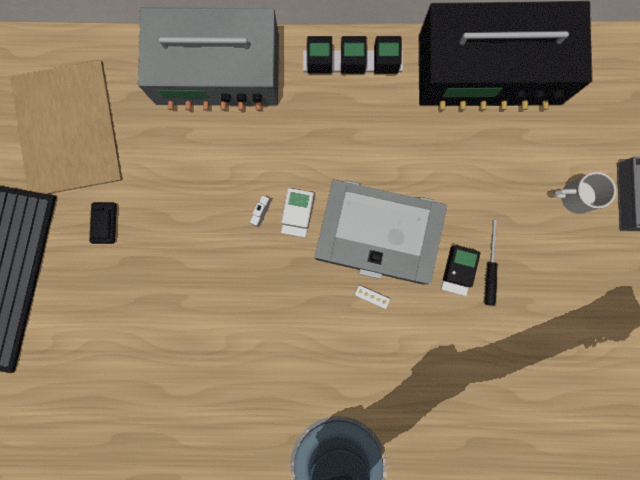

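View pics/wrist0.png

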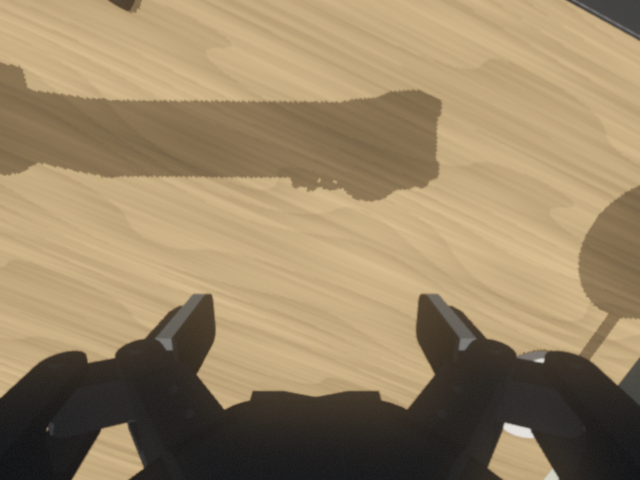

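```bash
python3 - <<'E'
from h import *
d=bot.grab_frame('top')
for l in ['case','lid','lid_knob','wing','meter_a','terminals']:
    r=bot.silhouettes(l,d)
    print(l,[(round(x['p'],2),x['box'],int(x['region'].sum())) for x in r][:3])
    if not r: continue
    m=r[0]['region']
    if l in('lid','case'):
        c=max(cv2.findContours(m.astype('uint8'),cv2.RETR_EXTERNAL,cv2.CHAIN_APPROX_NONE)[0],key=cv2.contourArea)[:,0]
        W=np.array([plane(d,u,v,92.5)[:2] for u,v in c],np.float32)
        print(cv2.minAreaRect(W),[b.round() for b in cv2.boxPoints(cv2.minAreaRect(W))])
    if l in('lid_knob','wing'):
        ys,xs=np.nonzero(m); zs=d['z_map'][ys,xs]
        P=np.array([p2w(d,u,v) for u,v in zip(xs,ys)])
        print(P[:,2].min(),P[:,2].max(),np.median(P,0)); t=P[P[:,2]>120]; print('top',len(t),t.mean(0) if len(t) else'')
f=cv2.resize(d['frame'][150:330,230:520],None,fx=2.75,fy=2.75,interpolation=cv2.INTER_CUBIC)
cv2.imwrite('pics/crop.png',f[:,:,::-1])
E
```

```text
case [(0.66, [315.0, 181.2, 130.6, 102.3], 9870)]
((522.192138671875, -88.21292114257812), (260.9781494140625, 198.12203979492188), 77.56427001953125) [array([ 397., -194.], dtype=float32), array([ 591., -237.], dtype=float32), array([647.,  18.], dtype=float32), array([454.,  61.], dtype=float32)]
lid [(0.73, [315.0, 183.9, 130.2, 102.5], 9591)]
((526.2716674804688, -89.09481811523438), (262.3027038574219, 183.71514892578125), 77.66317749023438) [array([ 409., -198.], dtype=float32), array([ 588., -237.], dtype=float32), array([644.,  19.], dtype=float32), array([465.,  59.], dtype=float32)]
lid_knob [(0.76, [313.6, 178.9, 132.0, 104.0], 9799)]
-4.518127710252429 1302.1751906600157 [524.59488511 -89.89824226  92.86102348]
top 120 [443.92791066 -39.00048314 510.19838959]
wing []
meter_a [(0.65, [445.3, 245.5, 34.9, 50.8], 1367), (0.37, [313.3, 179.6, 132.3, 105.0], 10168)]
terminals [(0.62, [355.7, 288.7, 30.1, 18.5], 368)]
```

View pics/crop.png

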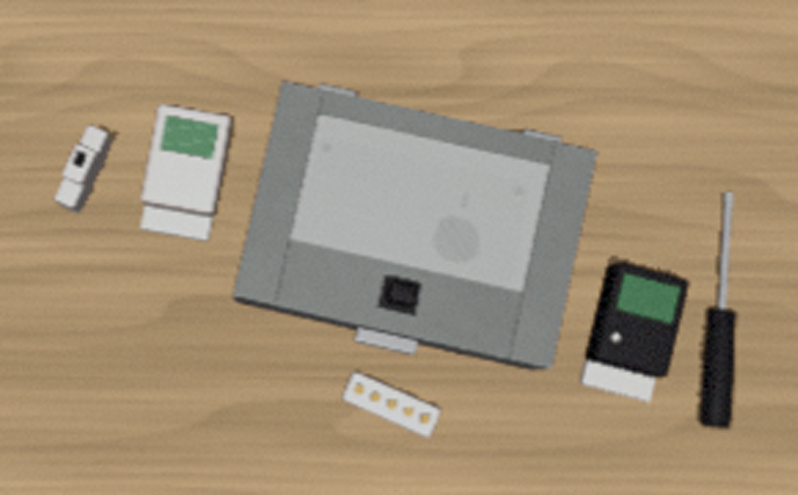

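```bash
python3 - <<'E'
from h import *
d=bot.grab_frame('top')
f=lambda x,y,h:plane(d,x/2.75+230-.3,y/2.75+150-.3,h)[:2]
C=[f(*p,92.5) for p in [(283,82),(596,150),(550,368),(234,298)]]
print(np.round(C,1),np.mean(C,0))
A,B,Cc,D=C
for a,b in((B,A),(Cc,D),(D,A),(Cc,B)):
    v=a-b; print(np.hypot(*v),np.degrees(np.arctan2(v[1],v[0])))
print('knob',f(402,292,128.5),'foot',f(399,296,98))
E
```

```text
[[ 640.9   16.9]
 [ 586.4 -234.6]
 [ 411.5 -195.7]
 [ 465.    55.2]] [525.97299715 -89.54665287]
257.4113439396432 -102.22675820379648
256.6085162498535 -102.02239060289608
180.07453525460122 167.71983855430992
179.16180359163104 167.46229938937012
knob [468.57841162 -75.64932026] foot [467.313817   -76.15328072]
```

Request:
play_rows:
  commands:
    - [[33, -33, 0, 3, 1], [66, -66, 0, 6, 1], [100, -99, 0, 9, 1], [133, -132, 0, 12, 1], [166, -165, 0, 15, 1], [200, -198, 0, 18, 1], [233, -231, 0, 21, 1], [266, -264, 0, 24, 1], [300, -297, 0, 27, 1], [333, -330, 0, 30, 1], [366, -363, 0, 33, 1], [399, -396, 0, 35.7, 1], [399, -396, 0, 35.7, 1], [399, -396, 0, 35.7, 1]]
  force: 60

```text
time_s: 2.3
ee_pos: [466.7, -76.3, 201.5]
orientation: [[0.977, -0.215, -0.0], [-0.215, -0.977, -0.001], [0.0, 0.001, -1.0]]
contact_force: [-0.0, -0.6, -0.9]
grip_width: 85.0
```

```bash
python3 - <<'E'
from h import *
d=bot.grab_frame('wrist'); save(d,'w1.png')
s=bot.get_state(); print(s['ee_pos'],s['orientation'],s['joint_pos'],s['time_s'])
E
```

```text
[466.46149604 -77.12873315 201.35261558] [[ 9.76167751e-01 -2.17017109e-01 -3.10937976e-04]
 [-2.17017271e-01 -9.76167547e-01 -6.52118704e-04]
 [-1.62006646e-04  7.04056160e-04 -9.99999739e-01]] [ 23.87605693   3.6632585  -20.08268257 114.27986669   1.46329867
  62.30203022 -99.38337591] 2.35
```

View pics/w1.png

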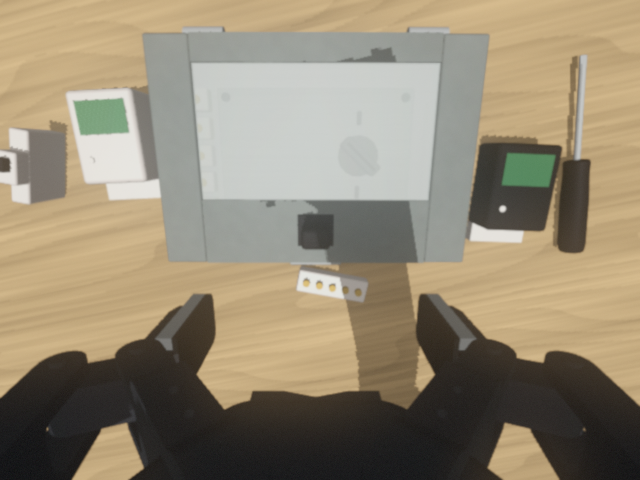

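```bash
python3 - <<'E'
from h import *
d=bot.grab_frame('wrist')
g=d['frame'].astype(float).mean(2)
sub=g[205:258,290:345]<38
ys,xs=np.nonzero(sub); print(xs.min()+290,xs.max()+290,ys.min()+205,ys.max()+205)
Z=d['z_map'][205:258,290:345]
P=np.array([[p2w(d,u,v) for u in range(290,345)] for v in range(205,258)])
m=(P[...,2]>122)&(P[...,2]<135); print(m.sum(),P[m].mean(0),P[m].min(0),P[m].max(0))
for p in [(145,34),(487,34),(464,262),(168,262)]: print(plane(d,*p,92.5))
E
```

```text
Traceback (most recent call last):
ValueError: zero-size array to reduction operation minimum which has no identity
```

```bash
python3 - <<'E'
from h import *
d=bot.grab_frame('wrist')
P=np.array([[p2w(d,u,v) for u in range(290,345)] for v in range(205,258)])
m=(P[...,2]>122)&(P[...,2]<135); print(m.sum()); 
if m.sum(): print(P[m].mean(0),P[m].min(0),P[m].max(0))
C=[plane(d,*p,92.5) for p in [(145,34),(487,34),(464,262),(168,262)]]; print(np.round(C,1),np.mean(C,0))
E
```

```text
587
[469.89238201 -77.97449651 127.20899676] [460.08729625 -89.31887712 122.45565138] [478.73109943 -66.29155861 129.36480877]
[[ 640.6   11.9   92.5]
 [ 585.5 -235.2   92.5]
 [ 411.1 -199.7   92.5]
 [ 467.7   53.6   92.5]] [526.20122867 -92.34343065  92.5       ]
```

Request:
play_rows:
  commands:
    - [[1, 0, 20, 0, 1], [2, 0, 40, 0, 0.8], [2, 0, 60, 0, 0.7], [2, 0, 75, 0, 0.7], [2, 0, 88, 0, 0.7], [2, 0, 98, 0, 0.7], [2, 0, 98, 0, 0.7], [2, 0, 98, 0, 0.1], [2, 0, 98, 0, 0.1], [2, 0, 98, 0, 0.1], [2, 0, 98, 0, 0.1], [2, 0, 98, 0, 0.1]]
  force: 40

```text
time_s: 3.95
ee_pos: [468.8, -76.3, 103.5]
orientation: [[0.976, -0.216, 0.0], [-0.216, -0.976, -0.0], [0.0, -0.0, -1.0]]
contact_force: [0.5, -0.2, -0.2]
grip_width: 8.8
```

```bash
python3 - <<'E'
from h import *
d=bot.grab_frame('wrist'); save(d,'w2.png')
import numpy as np
s=bot.get_state(); print(s['ee_pos'],s['contact_force'])
p0=np.array([-150,36.]);r=np.hypot(*p0);a0=np.arctan2(36,150)
for th in np.arange(0,1.86,.05): 
    a=a0+th; print(round(th,2),round(-r*np.cos(a)+150,1),round(-(r*np.sin(a)-36),1))
E
```

```text
[468.83054339 -76.27987895 103.43095677] [-0.69008636 -0.4263436  -0.08234961]
0.0 0.0 -0.0
0.05 2.0 -7.5
0.1 4.3 -14.8
0.15 7.1 -22.0
0.2 10.1 -29.1
0.25 13.6 -36.0
0.3 17.3 -42.7
0.35 21.4 -49.3
0.4 25.9 -55.6
0.45 30.6 -61.7
0.5 35.6 -67.5
0.55 40.9 -73.1
0.6 46.5 -78.4
0.65 52.4 -83.4
0.7 58.5 -88.2
0.75 64.8 -92.6
0.8 71.3 -96.7
0.85 78.0 -100.5
0.9 85.0 -103.9
0.95 92.0 -107.0
1.0 99.2 -109.7
1.05 106.6 -112.0
1.1 114.0 -114.0
1.15 121.6 -115.6
1.2 129.2 -116.9
1.25 136.9 -117.7
1.3 144.6 -118.2
1.35 152.3 -118.2
1.4 160.0 -117.9
1.45 167.7 -117.2
1.5 175.3 -116.2
1.55 182.9 -114.7
1.6 190.4 -112.9
1.65 197.8 -110.7
1.7 205.0 -108.1
1.75 212.2 -105.2
1.8 219.1 -101.9
1.85 225.9 -98.3
```

View pics/w2.png

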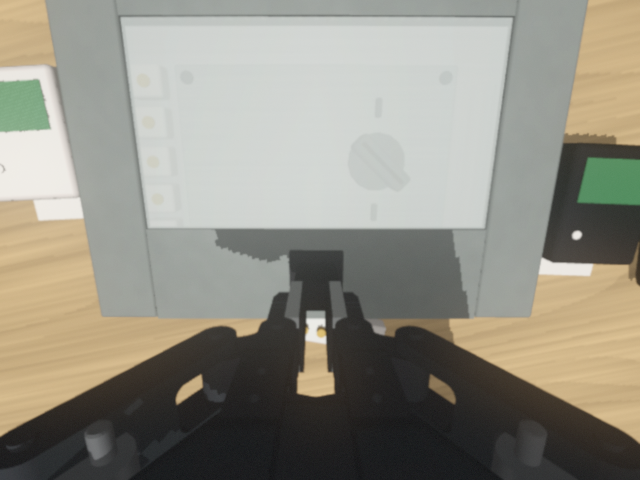

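```bash
python3 - <<'E'
from h import *
d=bot.grab_frame('wrist')
s=bot.get_state();T=s['ee_pos'];print(T,s['grip_width'])
print('tcp',w2p(d,T),'grasp',w2p(d,T+[0,0,19]))
for p in [(468.5,-77,128.5),(468.5,-77,98)]: print(p,w2p(d,p))
for u,v in [(316,262),(316,275),(316,240),(294,300),(294,285),(338,285),(338,310)]: print(u,v,p2w(d,u,v))
d=bot.grab_frame('top');save(d,'t2.png')
cv2.imwrite('pics/t2c.png',cv2.resize(d['frame'][190:300,310:450],None,fx=5,fy=5)[:,:,::-1])
d=bot.grab_frame('scene')
cv2.imwrite('pics/s2c.png',cv2.resize(d['frame'][130:300,210:390],None,fx=3.5,fy=3.5)[:,:,::-1])
E
```

```text
[468.79328984 -76.2983528  103.39105187] 8.319820887934387
tcp [313.91124941 278.91920802] grasp [313.76818273 293.27555949]
(468.5, -77, 128.5) [315.2995612  298.85381413]
(468.5, -77, 98) [315.28482617 275.57884268]
316 262 [476.65557042 -79.20038128  99.26889105]
316 275 [476.48711914 -79.11825218 118.68314052]
316 240 [487.04460143 -81.50148661  92.30724944]
294 300 [482.29049281 -71.65385877 156.05929785]
294 285 [482.9958937  -70.97871907 142.48814438]
338 285 [478.61772852 -89.1131413  141.60362652]
338 310 [478.35477741 -87.60039211 163.62822403]
```

View pics/s2c.png

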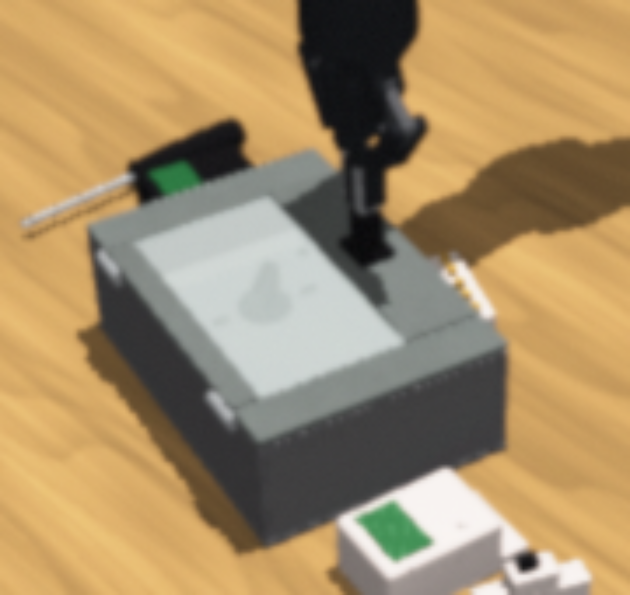

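```bash
python3 - <<'E'
from h import *
d=bot.grab_frame('wrist')
cam=np.linalg.inv(d['world_to_cam'])[:3,3]; print('cam',cam, np.linalg.inv(d['world_to_cam'])[:3,:3])
T=bot.get_state()['ee_pos'];R=bot.get_state()['orientation']
for v in range(250,345,6):
    print(v,[tuple(np.round(R.T@(p2w(d,u,v)-T),0).astype(int)) for u in (280,290,297,303,316,334,340,350)])
cv2.imwrite('pics/w3c.png',cv2.resize(d['frame'][230:400,220:420],None,fx=3.5,fy=3.5,interpolation=cv2.INTER_CUBIC)[:,:,::-1])
E
```

```text
cam [535.07998415 -91.6433235  275.30407531] [[-2.15346475e-01  9.41798994e-01  2.58148311e-01]
 [-9.76537681e-01 -2.07748411e-01 -5.66988129e-02]
 [ 2.31016444e-04 -2.64301442e-01  9.64440094e-01]]
250 [(np.int64(13), np.int64(-19), np.int64(11)), (np.int64(13), np.int64(-14), np.int64(11)), (np.int64(13), np.int64(-10), np.int64(11)), (np.int64(14), np.int64(-6), np.int64(9)), (np.int64(14), np.int64(1), np.int64(10)), (np.int64(13), np.int64(11), np.int64(11)), (np.int64(13), np.int64(15), np.int64(10)), (np.int64(13), np.int64(21), np.int64(12))]
256 [(np.int64(9), np.int64(-19), np.int64(11)), (np.int64(11), np.int64(-13), np.int64(5)), (np.int64(11), np.int64(-9), np.int64(5)), (np.int64(11), np.int64(-6), np.int64(5)), (np.int64(12), np.int64(1), np.int64(4)), (np.int64(11), np.int64(11), np.int64(7)), (np.int64(11), np.int64(14), np.int64(5)), (np.int64(9), np.int64(21), np.int64(12))]
262 [(np.int64(6), np.int64(-19), np.int64(12)), (np.int64(8), np.int64(-13), np.int64(5)), (np.int64(8), np.int64(-9), np.int64(5)), (np.int64(9), np.int64(-6), np.int64(3)), (np.int64(8), np.
[... 4119 characters left out ...]
 np.int64(-10), np.int64(-80)), (np.int64(14), np.int64(-7), np.int64(-80)), (np.int64(8), np.int64(-5), np.int64(-71)), (np.int64(5), np.int64(-4), np.int64(-66)), (np.int64(-85), np.int64(1), np.int64(87)), (np.int64(8), np.int64(7), np.int64(-70)), (np.int64(14), np.int64(8), np.int64(-80)), (np.int64(13), np.int64(11), np.int64(-79))]
340 [(np.int64(14), np.int64(-10), np.int64(-83)), (np.int64(13), np.int64(-7), np.int64(-82)), (np.int64(8), np.int64(-5), np.int64(-74)), (np.int64(3), np.int64(-4), np.int64(-67)), (np.int64(-92), np.int64(1), np.int64(89)), (np.int64(9), np.int64(7), np.int64(-75)), (np.int64(13), np.int64(8), np.int64(-82)), (np.int64(13), np.int64(11), np.int64(-82))]
```

View pics/w3c.png

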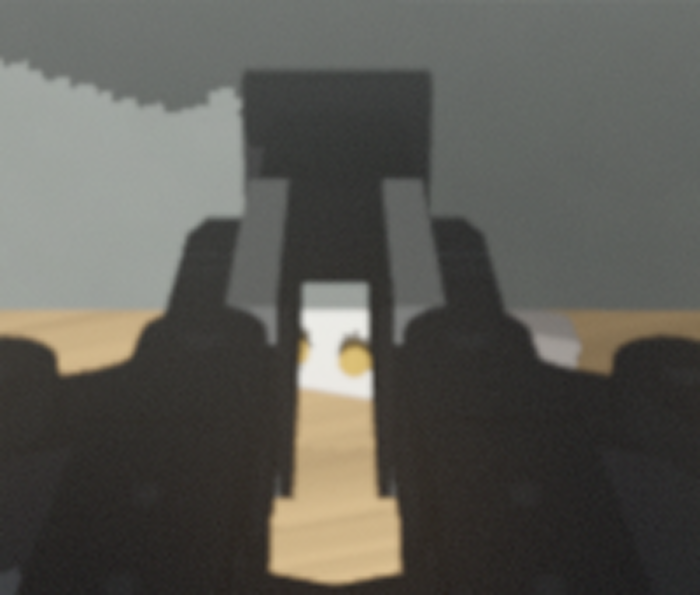

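View pics/t2c.png

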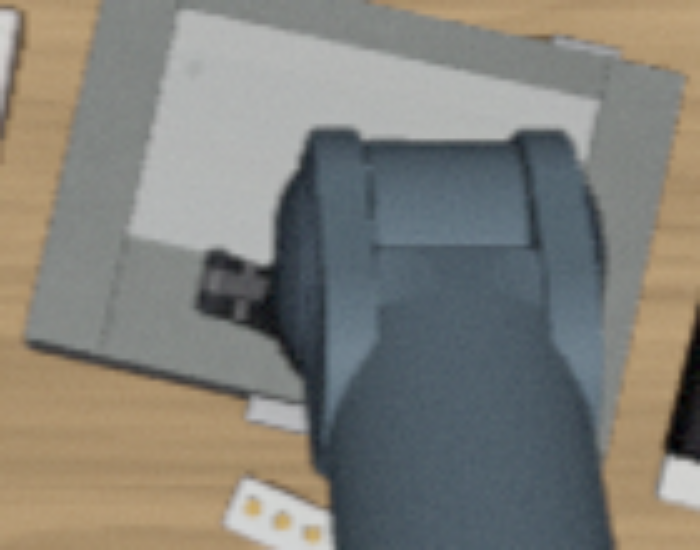

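Request:
play_rows:
  commands:
    - [[0, 0, 0, 0, 0.6], [0, 0, 0, 0, 0.6], [0, 0, 0, 0, 0.6], [0, 0, 10, 0, 0.6], [0, 0, 20, 0, 0.6], [0, 0, 30, 0, 0.6], [0, 0, 30, 0, 0.6]]

```text
time_s: 5.08
ee_pos: [467.5, -76.1, 72.0]
orientation: [[0.977, -0.215, -0.003], [-0.215, -0.977, 0.001], [-0.003, 0.0, -1.0]]
contact_force: [-1.0, -0.7, -0.5]
grip_width: 51.1
```

```bash
python3 - <<'E'
from h import *
d=bot.grab_frame('wrist');save(d,'w4.png')
s=bot.get_state();T=s['ee_pos'];R=s['orientation'];print(T,s['contact_force'],s['grip_width'])
cv2.imwrite('pics/w4c.png',cv2.resize(d['frame'][200:400,200:440],None,fx=3.3,fy=3.,interpolation=cv2.INTER_CUBIC)[:,:,::-1])
E
```

```text
[468.15305281 -76.12782243  72.60247711] [ 0.01420837 -0.21861353  1.04031749] 51.29451876553226
```

View pics/w4c.png

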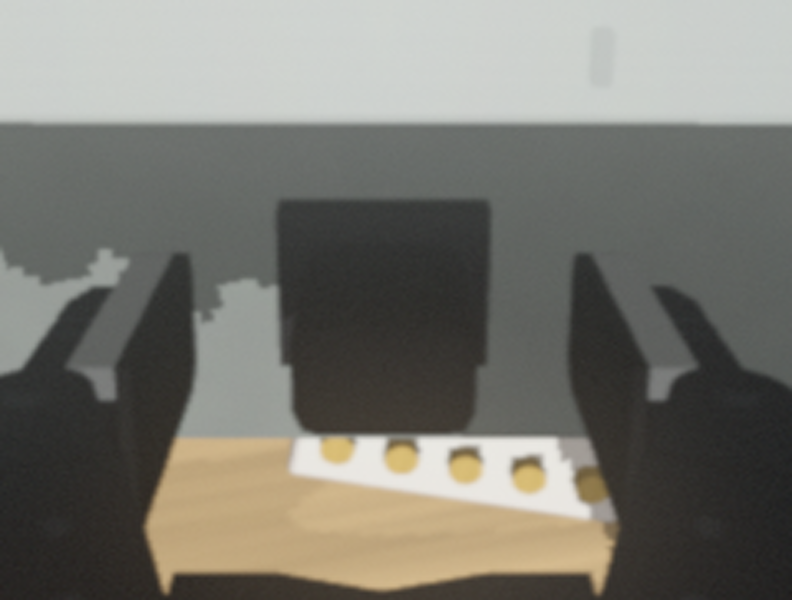

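```bash
python3 - <<'E'
from h import *
d=bot.grab_frame('wrist')
s=bot.get_state();T=s['ee_pos'];R=s['orientation']
for u in (254,256,376,378):
  for v in range(278,306,3): print(u,v,np.round(R.T@(p2w(d,u,v)-T)),end=' ')
  print()
E
```

```text
254 278 [  8. -29. -19.] 254 281 [  6. -29. -20.] 254 284 [ 12. -26. -36.] 254 287 [ 11. -25. -39.] 254 290 [ 11. -25. -41.] 254 293 [ 10. -25. -41.] 254 296 [  9. -25. -42.] 254 299 [  7. -25. -42.] 254 302 [  7. -24. -43.] 254 305 [  4. -25. -42.] 
256 278 [  68.    1. -171.] 256 281 [  6. -28. -19.] 256 284 [ 12. -25. -36.] 256 287 [ 11. -25. -37.] 256 290 [  9. -25. -37.] 256 293 [  7. -25. -36.] 256 296 [  7. -25. -38.] 256 299 [  5. -25. -37.] 256 302 [  4. -25. -37.] 256 305 [  3. -25. -38.] 
376 278 [  8.  30. -20.] 376 281 [  6.  30. -19.] 376 284 [ 12.  27. -37.] 376 287 [ 11.  27. -39.] 376 290 [ 10.  27. -38.] 376 293 [  9.  27. -39.] 376 296 [  7.  27. -39.] 376 299 [  7.  26. -41.] 376 302 [  5.  27. -39.] 376 305 [  4.  27. -40.] 
378 278 [  7.  31. -17.] 378 281 [  6.  31. -20.] 378 284 [ 11.  28. -36.] 378 287 [ 12.  27. -40.] 378 290 [ 12.  26. -44.] 378 293 [ 10.  27. -42.] 378 296 [ 10.  27. -44.] 378 299 [  8.  27. -44.] 378 302 [  7.  26. -45.] 378 305 [  5.  27. -44.]
```

Request:
play_rows:
  commands:
    - [[0, 0, 3, 0, 0.6], [0, 0, 3, 0, 0.1], [0, 0, 3, 0, 0.1], [0, 0, 3, 0, 0.1], [0, 0, 3, 0, 0.1], [0, 0, 3, 0, 0.1], [0, 0, 3, 0, 0.1]]
  force: 30

```text
time_s: 6.05
ee_pos: [468.8, -76.6, 70.6]
orientation: [[0.976, -0.216, 0.0], [-0.216, -0.976, -0.0], [0.0, 0.0, -1.0]]
contact_force: [-1.6, -1.4, 4.4]
grip_width: 21.4
```

Request:
play_rows:
  commands:
    - [[1, 0, -3, 0, 0.1], [2, 0, -7.5, 0, 0.1], [4.3, 0, -14.8, 0, 0.1], [7, 0, -22, 0, 0.1], [10, 0, -29, 0, 0.1], [13.5, 0, -36, 0, 0.1], [17.3, 0, -42.7, 0, 0.1], [21.4, 0, -49.3, 0, 0.1], [26, 0, -55.6, 0, 0.1], [30.6, 0, -61.7, 0, 0.1], [35.6, 0, -67.5, 0, 0.1], [41, 0, -73, 0, 0.1], [46.5, 0, -78.4, 0, 0.1], [52.4, 0, -83.4, 0, 0.1], [58.5, 0, -88.2, 0, 0.1], [64.8, 0, -92.6, 0, 0.1], [71.3, 0, -96.7, 0, 0.1], [78, 0, -100.5, 0, 0.1], [85, 0, -104, 0, 0.1], [85, 0, -104, 0, 0.1]]

```text
time_s: 8.55
ee_pos: [553.2, -95.2, 175.0]
orientation: [[0.976, -0.216, 0.002], [-0.216, -0.976, -0.001], [0.002, 0.0, -1.0]]
contact_force: [-3.6, -3.1, -0.0]
grip_width: 21.5
```

```bash
python3 - <<'E'
from h import *
d=bot.grab_frame('wrist');save(d,'w5.png')
s=bot.get_state();print(s['ee_pos'],s['contact_force'],s['grip_width'])
E
```

```text
[552.87458293 -95.12857931 174.86590677] [-3.02597089 -2.83930592  0.54463844] 21.18486276329551
```

View pics/w5.png

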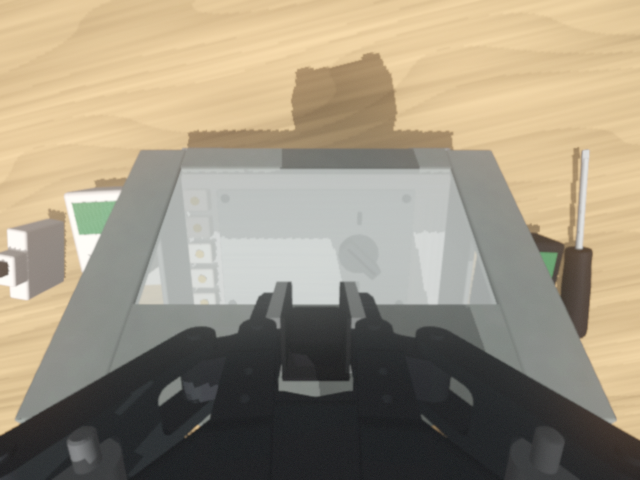

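Request:
play_rows:
  commands:
    - [[7, 0, -3, 0, 0.1], [14, 0, -5.7, 0, 0.1], [21.6, 0, -8, 0, 0.1], [29, 0, -10, 0, 0.1], [36.6, 0, -11.6, 0, 0.1], [44, 0, -12.9, 0, 0.1], [52, 0, -13.7, 0, 0.1], [59.6, 0, -14.2, 0, 0.1], [67, 0, -14.2, 0, 0.1], [75, 0, -13.9, 0, 0.1], [82.7, 0, -13.2, 0, 0.1], [90, 0, -12.2, 0, 0.1], [98, 0, -10.7, 0, 0.1], [105.4, 0, -9, 0, 0.1], [112.8, 0, -6.7, 0, 0.1], [120, 0, -4, 0, 0.1], [127, 0, -1.2, 0, 0.1], [134, 0, 2, 0, 0.1], [134, 0, 2, 0, 0.1]]

```text
time_s: 10.98
ee_pos: [684.1, -124.3, 172.6]
orientation: [[0.976, -0.216, 0.002], [-0.216, -0.976, -0.001], [0.002, 0.0, -1.0]]
contact_force: [-2.4, -4.8, 2.7]
grip_width: 21.5
```

```bash
python3 - <<'E'
from h import *
d=bot.grab_frame('wrist');save(d,'w6.png')
s=bot.get_state();print(s['ee_pos'],s['contact_force'],s['grip_width'])
d=bot.grab_frame('scene')
cv2.imwrite('pics/s6c.png',cv2.resize(d['frame'][60:300,180:420],None,fx=2.5,fy=2.5)[:,:,::-1])
E
```

```text
[ 683.82936368 -124.15967697  172.6819756 ] [-0.84738567 -5.27013804  1.16140975] 21.151996037068667
```

View pics/w6.png

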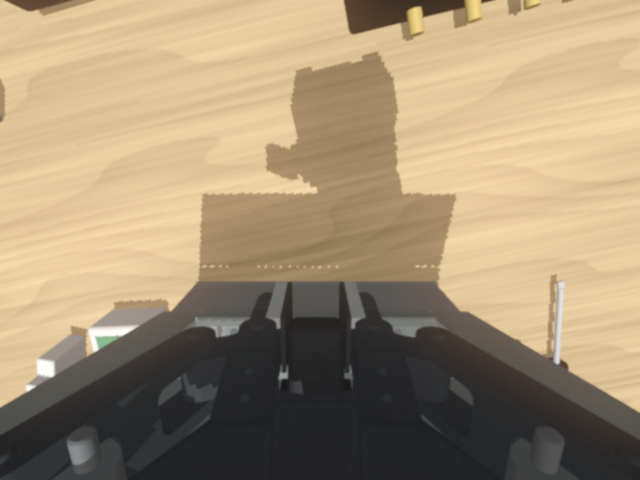

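View pics/s6c.png

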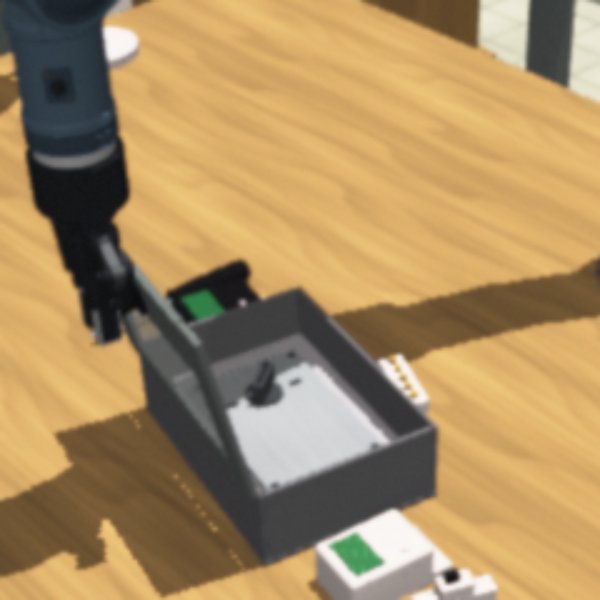

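Request:
play_rows:
  commands:
    - [[2, 0, 0, 0, 0.7], [4, 0, 0, 0, 0.7], [6, 0, 0, 0, 0.7], [6, 0, -15, 0, 0.7], [6, 0, -30, 0, 0.7], [6, 0, -50, 0, 0.7], [6, 0, -75, 0, 0.7], [6, 0, -100, 0, 0.7], [6, 0, -110, 0, 0.7], [-15, 5, -110, 0, 0.7], [-45, 12, -110, 0, 0.7], [-75, 20, -110, 0, 0.7], [-105, 28, -110, 0, 0.7], [-135, 35, -110, 0, 0.7], [-161, 41, -110, 0, 0.7], [-161, 41, -110, 0, 0.7]]

```text
time_s: 13.08
ee_pos: [514.9, -129.3, 282.7]
orientation: [[0.976, -0.217, -0.0], [-0.217, -0.976, -0.001], [-0.0, 0.001, -1.0]]
contact_force: [-0.2, 0.1, -0.1]
grip_width: 59.7
```

```bash
python3 - <<'E'
from h import *
d=bot.grab_frame('wrist');save(d,'w7.png')
s=bot.get_state();print(s['ee_pos'],s['contact_force'],s['grip_width'])
d=bot.grab_frame('scene')
cv2.imwrite('pics/s7c.png',cv2.resize(d['frame'][60:300,180:420],None,fx=2.5,fy=2.5)[:,:,::-1])
E
```

```text
[ 516.26455189 -129.02258171  282.8063209 ] [0.22999126 0.33584351 0.06299161] 59.605358787931756
```

View pics/w7.png

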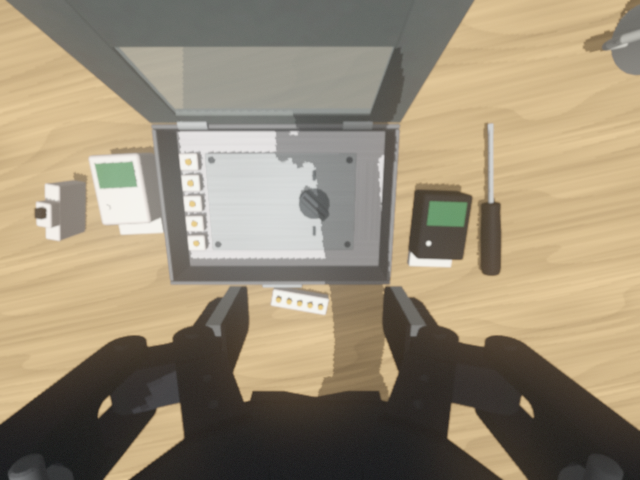

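View pics/s7c.png

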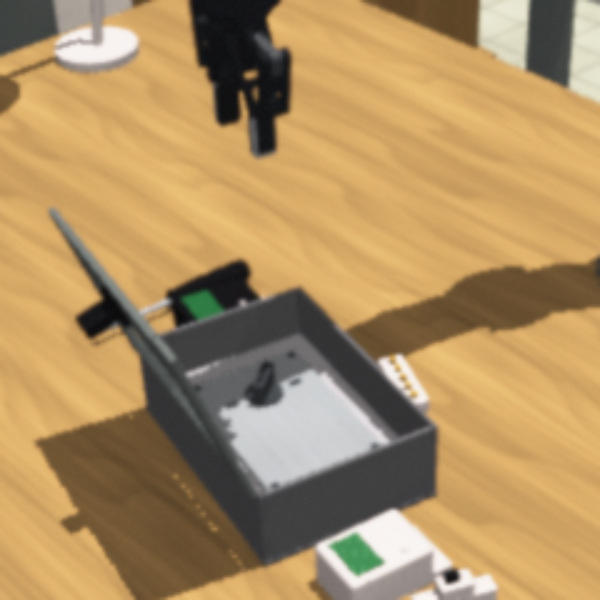

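Request:
play_rows:
  commands:
    - [[0, 0, 0, -8, 0.7], [0, 0, 10, -16, 0.7], [0, 0, 30, -24, 0.7], [0, 0, 50, -32, 0.7], [0, 0, 70, -40, 0.7], [0, 0, 90, -48, 0.7], [0, 0, 110, -50, 0.7], [0, 0, 120, -50, 0.7], [0, 0, 120, -50, 0.7]]

```text
time_s: 14.3
ee_pos: [516.6, -128.5, 161.6]
orientation: [[0.793, 0.609, -0.001], [0.609, -0.793, 0.001], [-0.001, -0.002, -1.0]]
contact_force: [0.3, -1.2, 0.1]
grip_width: 59.9
```

```bash
python3 - <<'E'
from h import *
d=bot.grab_frame('wrist');save(d,'w8.png')
s=bot.get_state();print(s['ee_pos'],s['orientation'][:,0],s['joint_pos'])
print('expected wing',w2p(d,(517.4,-129.6,68)))
E
```

```text
[ 517.23995485 -128.64370149  162.49132496] [7.92842157e-01 6.09426874e-01 4.45807553e-04] [ 28.90447777  13.12449623 -21.68803839 108.96228042   5.59395353
  58.92282953 -47.61305605]
expected wing [315.36492487 234.96267561]
```

View pics/w8.png

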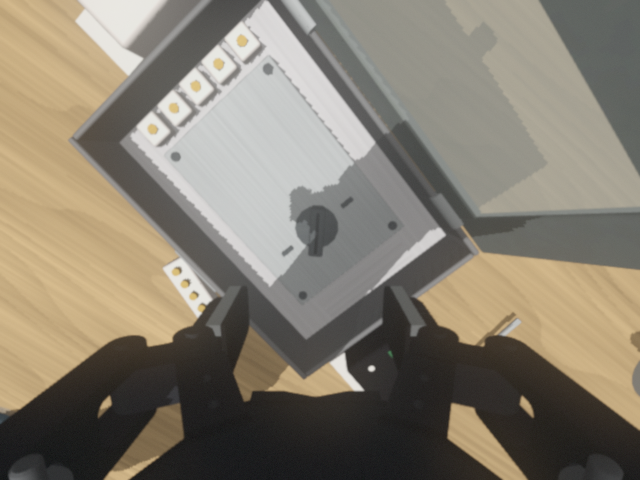

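```bash
python3 - <<'E'
from h import *
d=bot.grab_frame('wrist')
c=d['frame'][180:280,260:380]
c=np.clip(c.astype(float)*1.8,0,255).astype('uint8')
cv2.imwrite('pics/w8c.png',cv2.resize(c,None,fx=6,fy=6,interpolation=cv2.INTER_CUBIC)[:,:,::-1])
P=np.array([[p2w(d,u,v) for u in range(290,345)] for v in range(190,265)])
m=(P[...,2]>62)&(P[...,2]<75)
Q=P[m]; 
print(m.sum(),Q.mean(0)); r=cv2.minAreaRect(Q[:,:2].astype(np.float32)); print(r)
x=Q[:,:2]-Q[:,:2].mean(0); w,v=np.linalg.eigh(x.T@x); print(np.degrees(np.arctan2(v[1,1],v[0,1])),np.sqrt(w/len(x)*12))
E
```

```text
693 [ 519.8048779  -128.8157158    67.19440739]
((518.988037109375, -129.34800720214844), (40.38249588012695, 11.936017036437988), 33.8875732421875)
-146.0178012212392 [11.8017852  39.69230945]
```

View pics/w8c.png

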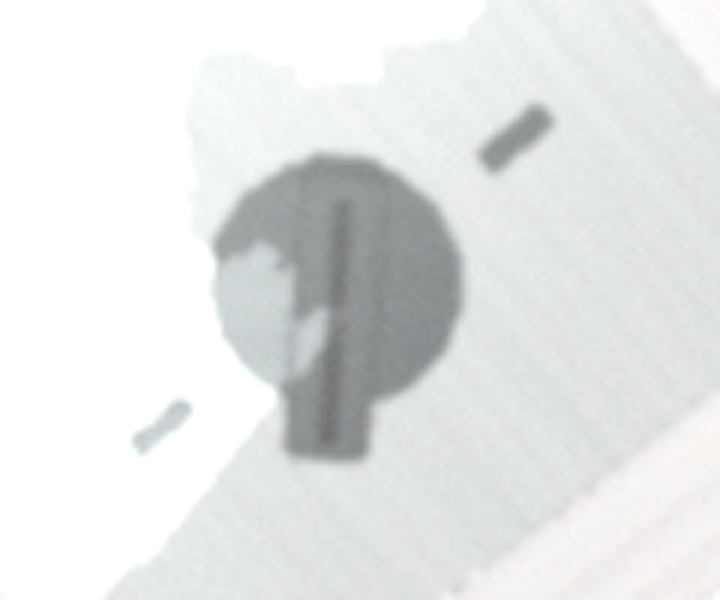

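```bash
python3 - <<'E'
from h import *
d=bot.grab_frame('wrist')
f=lambda x,y,h:plane(d,260+x/6-.4,180+y/6-.4,h)[:2]
a,b=f(343,203,68),f(327,445,68); r1,r2=f(515,138,46),f(162,427,46)
an=lambda v:np.degrees(np.arctan2(v[1],v[0]))
print(a,b,(a+b)/2,np.hypot(*(a-b)),an(a-b)); print(r1,r2,(r1+r2)/2,np.hypot(*(r1-r2)),an(r1-r2))
s=bot.get_state();R=s['orientation'];T=s['ee_pos'];print('tool',an(R[:2,0]),T)
c=((a+b)/2+(r1+r2)/2)/2
print('shift',R.T@(np.append(c,T[2])-T))
E
```

```text
[ 533.05363681 -120.26087891] [ 504.93893864 -139.14673253] [ 518.99628773 -129.70380572] 33.869037782461724 33.890958143413236
[ 552.38787608 -136.60647882] [ 486.73142233 -122.10289106] [ 519.5596492  -129.35468494] 67.23930380974154 -12.456659020054094
tool 37.5454761044053 [ 517.66612856 -128.85272222  163.31658252]
shift [0.86571157 1.51863254 0.00317365]
```

Request:
play_rows:
  commands:
    - [[1, 0.5, 20, 3.6, 0.6], [1, 0.5, 50, 3.6, 0.5], [1, 0.5, 80, 3.6, 0.5], [1, 0.5, 105, 3.6, 0.5], [1, 0.5, 125, 3.6, 0.5], [1, 0.5, 138, 3.6, 0.5], [1, 0.5, 146, 3.6, 0.5], [1, 0.5, 146, 3.6, 0.5]]

```text
time_s: 15.45
ee_pos: [517.8, -128.6, 16.4]
orientation: [[0.829, 0.559, -0.0], [0.559, -0.829, -0.0], [-0.0, -0.0, -1.0]]
contact_force: [0.0, -0.1, 0.0]
grip_width: 42.6
```

```bash
python3 - <<'E'
from h import *
d=bot.grab_frame('wrist')
s=bot.get_state();T=s['ee_pos'];R=s['orientation'];print(T,s['contact_force'],s['grip_width'],np.degrees(np.arctan2(R[1,0],R[0,0])))
c=d['frame'][200:350,220:420]
c=np.clip(c.astype(float)*1.5,0,255).astype('uint8')
cv2.imwrite('pics/w9c.png',cv2.resize(c,None,fx=4,fy=4,interpolation=cv2.INTER_CUBIC)[:,:,::-1])
E
```

```text
[ 518.26449944 -128.69976932   16.83308369] [0.47329461 0.12209053 0.31932928] 43.00548047967774 33.949134426785925
```

View pics/w9c.png

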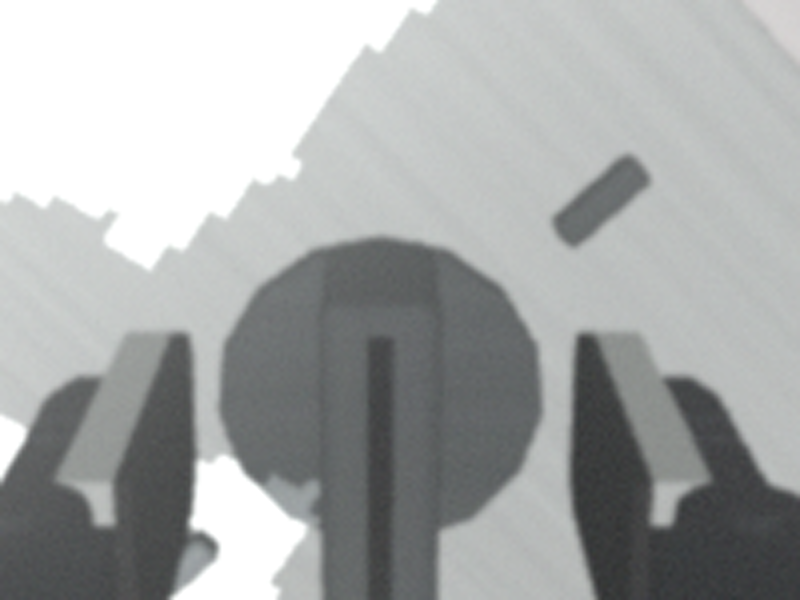

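Request:
play_rows:
  commands:
    - [[0, 0, 0, 0, 0.05], [0, 0, 0, 0, 0.05], [0, 0, 0, 0, 0.05], [0, 0, 0, 0, 0.05], [0, 0, 0, 0, 0.05], [0, 0, 0, 5, 0.05], [0, 0, 0, 11, 0.05], [0, 0, 0, 17, 0.05], [0, 0, 0, 23, 0.05], [0, 0, 0, 29, 0.05], [0, 0, 0, 35, 0.05], [0, 0, 0, 41, 0.05], [0, 0, 0, 46.4, 0.05], [0, 0, 0, 46.4, 0.05], [0, 0, 0, 46.4, 0.05]]
  force: 30

```text
time_s: 17.38
ee_pos: [518.0, -128.5, 16.5]
orientation: [[0.977, -0.214, 0.001], [-0.214, -0.977, 0.0], [0.0, -0.0, -1.0]]
contact_force: [-1.8, 0.8, 4.2]
grip_width: 11.2
```

```bash
python3 - <<'E'
from h import *
d=bot.grab_frame('wrist')
s=bot.get_state();T=s['ee_pos'];R=s['orientation'];print(T,s['contact_force'],s['wrist_torque'],s['grip_width'],np.degrees(np.arctan2(R[1,0],R[0,0])))
c=d['frame'][180:330,220:420]
c=np.clip(c.astype(float)*1.5,0,255).astype('uint8')
cv2.imwrite('pics/w10c.png',cv2.resize(c,None,fx=4,fy=4,interpolation=cv2.INTER_CUBIC)[:,:,::-1])
E
```

```text
[ 518.02944072 -128.52054569   16.52974689] [-0.15549201  1.80324395  3.90280252] [ 0.25950109  0.15931216 -0.03265079] 11.140693673032699 -12.375642900304522
```

View pics/w10c.png

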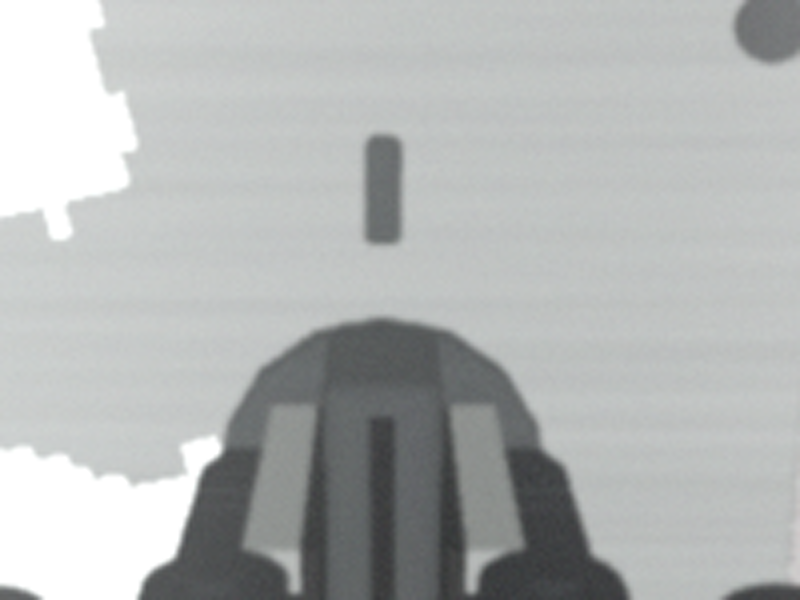

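Request:
play_rows:
  commands:
    - [[0, 0, 0, 0, 0.35], [0, 0, 0, 0, 0.35], [0, 0, 0, 0, 0.35], [0, 0, -10, 0, 0.35], [0, 0, -30, 0, 0.35], [0, 0, -60, 0, 0.35], [0, 0, -90, 0, 0.35], [0, 0, -120, 0, 0.2], [0, 0, -140, 0, 0.1], [0, 0, -140, 0, 0], [0, 0, -140, 0, 0]]

```text
time_s: 18.8
ee_pos: [517.0, -128.5, 155.7]
orientation: [[0.977, -0.215, -0.001], [-0.215, -0.977, 0.0], [-0.001, 0.0, -1.0]]
contact_force: [-0.0, 0.8, 0.1]
grip_width: 0.1
```

```bash
python3 - <<'E'
from h import *
d=bot.grab_frame('wrist');save(d,'w11.png')
s=bot.get_state();T=s['ee_pos'];R=s['orientation'];print(T,s['contact_force'],s['grip_width'],np.degrees(np.arctan2(R[1,0],R[0,0])))
c=d['frame'][180:280,260:380]
c=np.clip(c.astype(float)*1.8,0,255).astype('uint8')
cv2.imwrite('pics/w11c.png',cv2.resize(c,None,fx=6,fy=6,interpolation=cv2.INTER_CUBIC)[:,:,::-1])
P=np.array([[p2w(d,u,v) for u in range(290,345)] for v in range(190,270)])
m=(P[...,2]>62)&(P[...,2]<75)
print(cv2.minAreaRect(P[m][:,:2].astype(np.float32)))
E
```

```text
[ 516.64555196 -128.44391789  155.23217767] [-0.42420623 -0.26946411  0.25082302] 0.08458180772652285 -12.445121272626949
((519.1483154296875, -129.62265014648438), (11.373315811157227, 39.733516693115234), 77.28207397460938)
```

View pics/w11c.png

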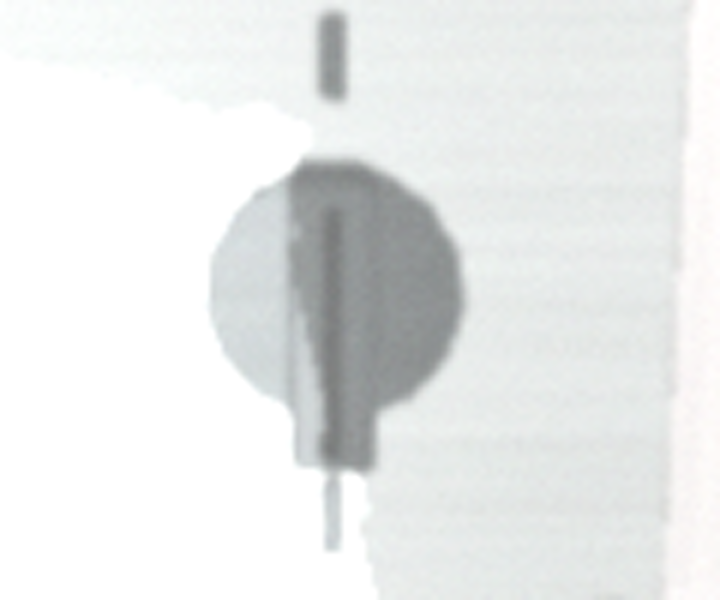

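View pics/w11.png

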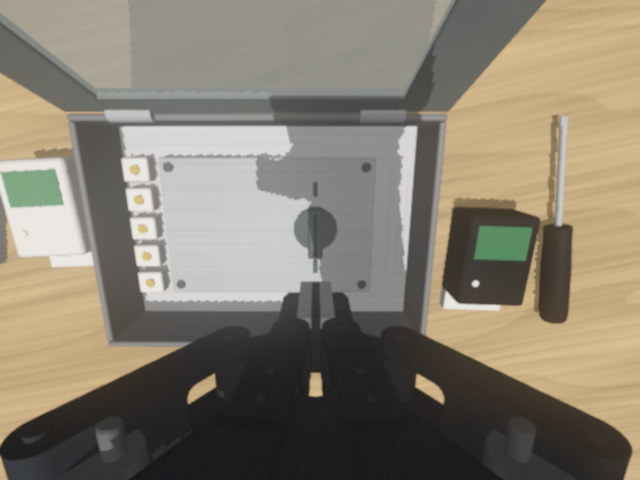

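Request:
play_rows:
  commands:
    - [[2, -15, 0, 0, 0], [2, -40, 0, 0, 0], [2, -65, 0, 0, 0], [2, -80, 10, 0, 0], [2, -80, 30, 0, 0], [2, -80, 60, 0, 0], [2, -80, 90, 0, 0], [2, -80, 115, 0, 0], [2, -80, 130, 0, 0], [2, -80, 138, 0, 0], [2, -80, 141, 0, 0], [2, -80, 141, 0, 0]]

```text
time_s: 20.35
ee_pos: [537.5, -50.9, 15.9]
orientation: [[0.976, -0.216, 0.001], [-0.216, -0.976, -0.0], [0.001, -0.0, -1.0]]
contact_force: [-0.2, -0.5, 0.3]
grip_width: 0.1
```

```bash
python3 - <<'E'
from h import *
d=bot.grab_frame('wrist');save(d,'w12.png')
s=bot.get_state();print(s['ee_pos'],s['contact_force'])
E
```

```text
[537.71879491 -50.9704451   16.14244321] [0.3190421  0.62721689 0.28941035]
```

View pics/w12.png

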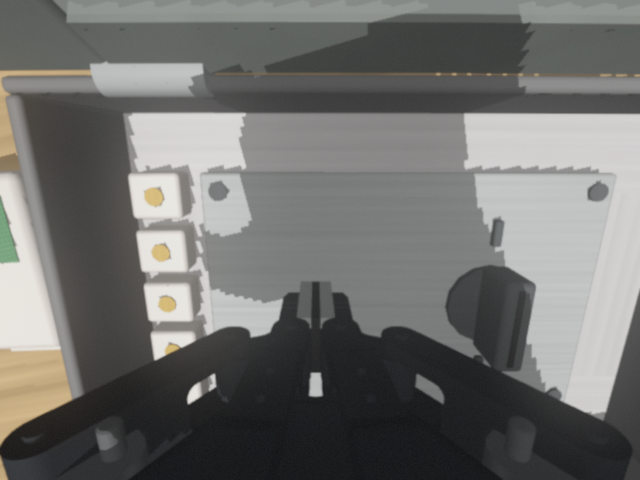

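Request:
play_rows:
  commands:
    - [[0, 0, 2, 0, 0], [0, 0, 4, 0, 0], [0, 0, 6, 0, 0], [0, 0, 8, 0, 0], [0, 0, 8, 0, 0]]

```text
time_s: 21.02
ee_pos: [537.4, -51.0, 8.3]
orientation: [[0.976, -0.216, 0.001], [-0.216, -0.976, -0.0], [0.001, 0.0, -1.0]]
contact_force: [-1.9, 0.9, 6.6]
grip_width: 0.3
```

Request:
play_rows:
  commands:
    - [[0, 0, 1, 0, 0], [0, 0, 2, 0, 0], [0, 0, 2, 0, 0]]

```text
time_s: 21.4
ee_pos: [537.4, -51.0, 6.6]
orientation: [[0.976, -0.216, 0.001], [-0.216, -0.976, -0.0], [0.001, 0.0, -1.0]]
contact_force: [-3.0, 0.3, 8.3]
grip_width: -0.1
```

Request:
play_rows:
  commands:
    - [[0, 0, 1, 0, 0], [0, 0, 2, 0, 0], [0, 0, 2, 0, 0]]

```text
time_s: 21.78
ee_pos: [537.4, -51.0, 5.2]
orientation: [[0.976, -0.216, 0.0], [-0.216, -0.976, -0.0], [0.0, 0.0, -1.0]]
contact_force: [-2.3, -0.3, 11.8]
grip_width: -0.1
```

Request:
play_rows:
  commands:
    - [[0, 0, 1, 0, 0], [0, 0, 2, 0, 0], [0, 0, 2, 0, 0]]

```text
time_s: 22.15
ee_pos: [537.5, -51.0, 5.1]
orientation: [[0.976, -0.216, -0.001], [-0.216, -0.976, -0.001], [-0.0, 0.001, -1.0]]
contact_force: [-8.6, 0.7, 24.2]
grip_width: 0.2
```

Request:
play_rows:
  commands:
    - [[0, 0, 1, 0, 0], [0, 0, 1, 0, 0], [0, 0, 1, 0, 0]]

```text
time_s: 22.52
ee_pos: [537.5, -51.0, 5.0]
orientation: [[0.976, -0.216, -0.001], [-0.216, -0.976, -0.001], [-0.001, 0.001, -1.0]]
contact_force: [-10.5, 0.4, 30.2]
grip_width: 0.0
```

```bash
python3 - <<'E'
from h import *
for i in range(3):
    d=bot.grab_frame('wrist');s=bot.get_state();print(s['ee_pos'],s['contact_force'])
save(d,'w13.png')
P=np.array([[p2w(d,u,v) for u in range(260,440,6)] for v in range(182,255,6)]); print('panel z',np.median(P[...,2]))
E
```

```text
[537.45364185 -51.01845783   5.02213793] [-10.13151764   0.94222946  30.19743015]
[537.46170165 -51.02225168   5.0321235 ] [-10.43576648   0.55381448  29.78677834]
[537.43033965 -51.00941295   5.00920921] [-10.23989669   0.82789517  29.95194003]
panel z 34.40504531684638
```

View pics/w13.png

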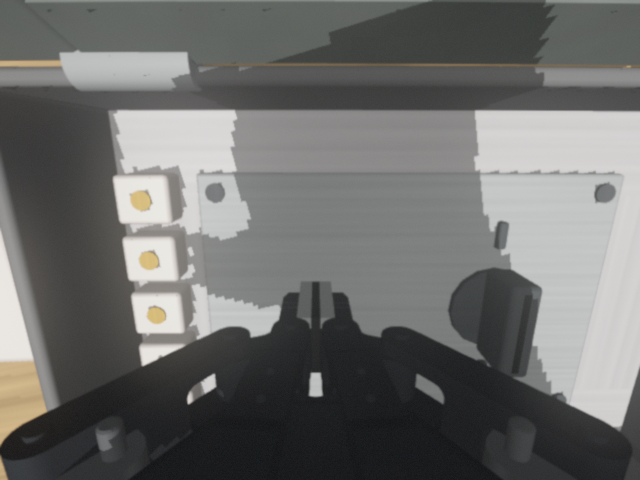

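Request:
play_rows:
  commands:
    - [[0, 0, -0.7, 0, 0], [0, 0, -0.7, 0, 0], [0, 0, -0.7, 0, 0]]

```text
time_s: 23.05
ee_pos: [537.5, -51.0, 5.1]
orientation: [[0.976, -0.216, -0.001], [-0.216, -0.976, -0.001], [-0.0, 0.001, -1.0]]
contact_force: [-8.9, 0.7, 26.2]
grip_width: 0.0
```

```bash
python3 - <<'E'
from h import *
d=bot.grab_frame('scene');s=bot.get_state();print(s['ee_pos'],s['contact_force'],s['time_s'])
cv2.imwrite('pics/s14.png',cv2.resize(d['frame'][60:340,150:430],None,fx=2.1,fy=2.1)[:,:,::-1])
d=bot.grab_frame('wrist');f=lambda u,v,h:plane(d,u,v,h)[:2]
P=np.array([[p2w(d,u,v) for u in range(495,550)] for v in range(275,385)])
m=(P[...,2]>57)&(P[...,2]<66);print(m.sum(),cv2.minAreaRect(P[m][:,:2].astype(np.float32)))
E
```

```text
[537.4443949  -51.01863692   5.06380008] [-8.43460159  0.238304   26.25408621] 23.1
3035 ((519.40283203125, -128.89816284179688), (13.164934158325195, 40.37453842163086), 77.59789276123047)
```

View pics/s14.png

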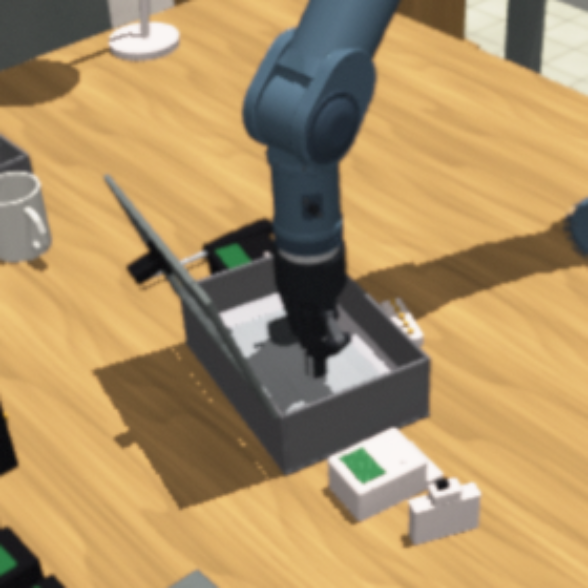

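The lid is leaning on its stop, the wing lies at -12.4° against the ribs' -12.5°, and the panel is held at its hard stop with about 26 N. Handing in.

```bash
python3 - <<'E'
from rig import bot
print(bot.hand_in())
E
```

```text
the job is handed in; nothing more can be done
None
```

The lid is open on its stop, the fastener is lined up with the ribs, and I handed the job in at about 23 s with the arm pressing the panel fully home.

**Lid:** I gripped the knob, swung the lid to about 1.8 rad and let go. It fell back onto its stop, and the last scene picture shows it still open there.

**Fastener:** I gripped the wing and turned it 46° clockwise. The last measurement puts the wing at -12.4°, against -12.5° for the line of the ribs, measured before the turn. The slot also lined up with both ribs in the close-up taken after I let go.

**Panel:** I pressed the pad with shut fingers until the force jumped from about 12 N to 24–30 N with almost no further movement. The camera depth gave the panel top at 34.4 mm, against the 35 mm expected when home. I finished holding about 26 N downward, with about 8 N sideways. All contact was at the fingertips.

**Bystanders:** I did not knowingly touch any of them, and the ones visible in the last picture look to be in their places. I did not measure their positions again.

**Disagreement:** the fingertips sat about 34 mm above the TCP position the robot reports. My first attempt to grip the knob therefore closed on air above it, without contact. I measured the offset in the wrist images and used it for every later move.

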